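# Open the hinged tube clamp

### The job

One of the two clamps on the base board still holds the lighting tube; open it the way the other one already is. Loosen its wing nut just far enough to pass the lip of the slotted lug (do not run the nut up to the end of the thread), swing the eyebolt out of the slot and let it drop, then fold the hinged jaw right back off the tube. Feel your way and never force the bolt or nut against the lug; leave the tube lying in its saddles and everything else on the table where it is.

Things in the scene. Friction and masses are not known exactly. Their poses are not given: they have to be found in the camera images.
- stand: The plywood base board, 210 x 400 x 12 mm, fixed. Origin at the centre of its underside; y along the tube. Both clamps stand on it, 200 mm apart along y
- clamp: The clamp to open: cast aluminium half coupler, 70 x 44 mm foot. Origin: centre of its foot, on the board; z up, y along the tube, -x the side with eyebolt and wing nut (faces the robot, give or take 0.35 rad). In this frame the tube's axis is at x 0, z 72 mm; the top of the closed jaw at z 103 mm
- old_clamp: The other clamp, alike (same frame) but already open: its jaw, folded back on its +x side, reaches 145 mm above the board; its eyebolt lies out on its -x side, just below level. Leave it so
- pin (a point): The eyebolt's pivot pin, along the clamp's y, at x -46, z 42 mm in the clamp's frame. This frame tilts with the bolt: its z axis points along the bolt to the nut. The steel bolt is 11 mm thick, its thickened end 78 mm from the pin. Closed, it stands upright in the lug's slot with 1 mm of play to either side
- eyebolt (a joint): Angle of the eyebolt about its pin, rad: 0 upright in the slot, growing as it swings out and down on the clamp's -x side, away from the tube; 1.75, just below level, at its stop. It hinges freely: once out, past about 0.3 rad, it falls to that stop by itself
- wings (a point): Point on the bolt's axis, 76 mm from the pin, that turns with the steel wing nut: z along the bolt, x towards one wing (half a turn looks the same). It does not climb with the nut. The two wings are 6 mm thick and 48 mm from tip to tip; their tips are upright faces 19 mm high, from 12 to 31 mm above the underside of the nut's 23 mm washer; the hub is 18 mm thick
- lug (a point): Middle of the jaw's slotted lug, around the bolt; at x -46, z 88 mm in the clamp's frame when closed. A fork 34 mm wide (y), 12 mm thick, ending 15 mm outward (-x) of the bolt, its 13.5 mm slot open there; a lip 3 mm high on its end stops the washer and feels up to 5 times a push on the wings: test with 3 N. With the bolt out, pinch the fork from above across its 34 mm; both sides are free
- seat (a point): Point on the bolt's axis, 52 mm from the pin, level with the washer when the nut is fully down on the lug. The nut starts slackened, its washer an unknown 0.1 to 3.4 mm above this. Counter-clockwise from above loosens, 8 mm a turn, stiff all the way (0.12 N m). The washer passes the lip once 4.5 to 5 mm up; the thread's upset end stops the nut at 5.7 mm: do not drive it there
- jaw (a joint): Angle of the hinged upper jaw, rad: 0 closed on the tube, 2.2 folded right back at its stop. The lug rises as it opens. The jaw weighs 0.3 kg and hinges freely: past about 1.3 rad it falls back by itself
- jaw_pin (a point): The jaw's hinge pin, along the clamp's y, at x +36, z 72 mm in the clamp's frame; the lug is 82 mm before and 16 mm above it when closed
- tube: The aluminium lighting tube, 48 mm thick, 440 mm long, lying loose in the saddles of both clamps; origin at the middle of its axis, y along it
- spanner: Bystander: a steel spanner, 150 mm long, lying on the board behind the tube
- tape: Bystander: a grey roll of cloth tape, 104 mm across, 48 mm high
- jar: Bystander: a clear jar with a red lid, 70 mm across, 85 mm high
- reel: Bystander: a small white reel, 44 mm across, 40 mm high, standing on the board between the clamps, in front of the tube
- scissors: Bystander: red-handled scissors lying flat

How it is judged:
By the outcome, as a careful person would: the job done as asked, in the order asked, and still so for the second after the job is handed in, with the robot touching nothing.
It also fails if it takes over 72 s, if anything falls off the work surface, if the arm or the gripper's body presses on something with over 40 N, if the wrist force passes 120 N, or if a joint passes its speed limit or range.

### The arm

A 6-joint arm with a two-finger parallel gripper is mounted at the origin on the work surface. World frame = base frame: x ahead of the robot, y to its left, z up, the work surface at z = 0. Lengths are in m, angles in rad, forces in N, time in s.
With the tool pointing down it reaches from about 0.3 to 0.775 m from the base axis. Payload 14.6 kg.
Tool frame: the origin (TCP) lies midway between the tips of the shut fingers; the grasp point (between the pads) lies 19 mm behind it; z points along the fingers, y is the line along which they close (so a half turn about z gives the same grasp; the last joint's range is limited). The gripper opens to 94 mm and grips with 3 to 60 N. Pads are 16 mm wide; open, the fingers measure 119 mm over their backs; the gripper's body (75 mm by 177 mm) begins 78 mm behind the grasp point.
Start: joints at [-1.343, 0.3, 1.521, -0, 1.321, -0.067], TCP at [0.16, -0.526, 0.205] pointing down, gripper open.
Joint ranges: [-3.03, 3.03], [-0.79, 2.21], [0.23, 2.52], [-1.04, 4.18], [0, 3.07], [-2.55, 2.55]. Speed limits (rad/s): [2.22, 2.22, 2.57, 3.14, 3.14, 3.14].

### API

Orientations are given as [roll, pitch, yaw] about the fixed x, y, z axes, in that order (R = Rz(yaw) Ry(pitch) Rx(roll)).
In Python, from station import ctrl gives the robot as it stands. The module is installed in compiled form; this text tells all that it offers.
- The arm moves only by the tool servo_tool, never from a script. Its argument "plan" is a list of rows, each a list of 7 numbers: the opening in per cent of the stroke, from 0 (shut) to 100 (fully open), then the shift along the tool's x, y, z in m, then the turn, a rotation vector about the tool's x, y, z in rad. A call has exactly 8 rows; each row shifts and turns the commanded pose from where the row before left it, along the tool's axes as they then stand; what a row does not reach is not made up. A row lasts 1/8 s, in which the tool goes at most 62.5 mm and 10.7 degrees, less where a joint would pass 70% of its speed; a pose out of reach is approached as far as the arm can. A call with a gripper value outside its range is refused whole. The fingers move at their own pace and stop on an object; "force" is the grip in N (left out, the last holds). Time passes only in rows, so rows that do not move let the fingers close, or fill a call up. It gives the time, the measured TCP pose, the force, the opening and the grip force at its end, in the units of the state.
- ctrl.get_obs(): the state, without advancing time (a new reading comes with each control period).
- ctrl.camera(name): name is "scene" or "top" or "wrist"; returns a dict with "pixels" (400x640x3 uint8, red, green, blue), "z_map" (400x640 float32, m along the optical axis (not along the pixel's ray), 0 where there is no reading), "mtx" (3x3 intrinsics, pixels), "pose" (4x4, takes a point from camera to world coordinates). Camera axes: x right, y up, looking along -z (the intrinsics and any distortion apply to the point x, -y, -z); pixel columns grow to the right and rows downward; lengths in m; the calibration is good to about 2 mm. A picture is of the moment at which its call begins.
- ctrl.hand_in(): hands the job in; it is judged then, once.
The state is a dict: "time_s": time; "qpos": joint angles; "joint_vel": joint speeds; "tau": joint torques, N m; "ee_pos": TCP position; "eef_rot": TCP orientation; "force": force on the tool from outside, world axes, zero at the start; "moment": the same for the moment, N m; "grip_width": finger opening in m; "grip_force": force on a finger pad.
Only numpy, scipy, OpenCV 4.12 (cv2) and the standard library are available. Lean on these libraries where they do the work, as an engineer would, in place of code of your own. Each camera call takes 0.05 s, during which the arm holds its last target. There are 200 camera calls.

## Working session

There is one attempt and no reset: what is moved stays moved. The work goes in short steps, Python scripts to look and compute and a tool call to move; the robot and the scene stay as the last step left them, time stands still between calls to the robot, and variables do not carry over. Pictures are saved under pics/ and viewed, at most 10 in all, crops included, and the job is handed in when it is done.

Besides the shell and the picture viewer there is one more tool, called after "Request:" by a JSON object that holds its "fn" and its "kwargs", one argument or row to a line. servo_tool: Moves the arm, as the interface text tells. Its arguments: {"type":"object","properties":{"plan":{"type":"array","items":{"type":"array","items":{"type":"number"}}},"force":{"type":"number"}},"required":["plan"]}

```bash
mkdir -p pics
cat > h.py <<'E'
import numpy as np, cv2
from scipy.spatial.transform import Rotation as R
from station import ctrl
def shot(name,fn=None,crop=None,scale=1):
    c=ctrl.camera(name)
    np.savez('last_%s.npz'%name,**c)
    if fn: save(c,fn,crop,scale)
    return c
def save(c,fn,crop=None,scale=1):
    im=c['pixels'][:,:,::-1]
    if crop: im=im[crop[1]:crop[3],crop[0]:crop[2]]
    cv2.imwrite('pics/'+fn,cv2.resize(im,None,fx=scale,fy=scale,interpolation=cv2.INTER_CUBIC))
def load(name): return dict(np.load('last_%s.npz'%name))
def pt(c,u,v,z=None):
    d=c['z_map'][int(v),int(u)] if z is None else z
    K=c['mtx']; p=np.array([(u-K[0,2])/K[0,0]*d,-(v-K[1,2])/K[1,1]*d,-d,1])
    return (c['pose']@p)[:3]
def cloud(c):
    K=c['mtx'];d=c['z_map'];v,u=np.mgrid[0:400,0:640]
    p=np.stack([(u-K[0,2])/K[0,0]*d,-(v-K[1,2])/K[1,1]*d,-d,np.ones_like(d)],-1)
    return (p@c['pose'].T)[...,:3]
def st():
    o=ctrl.get_obs(); print(o['time_s'],np.round(o['qpos'],3),'p',np.round(o['ee_pos'],4),'r',np.round(o['eef_rot'],4),'F',np.round(o['force'],2),'M',np.round(o['moment'],3),'g',o['grip_width'],o['grip_force']); return o
E
python3 - <<'E'
from h import *
st()
a=shot('top');b=shot('scene')
im=np.hstack([a['pixels'],b['pixels']])[:,:,::-1]
save(a,'top.png');save(b,'scene.png')
print(a['pose'].round(3),b['pose'].round(3))
E
```

```text
0.0 [-1.343  0.3    1.522  0.     1.321 -0.067] p [ 0.1597 -0.526   0.2049] r [-3.1404e+00 -1.0000e-04  2.9480e-01] F [0.26 0.79 0.49] M [ 0.018 -0.017 -0.027] g 0.0936455214421631 0.0
[[-5.000e-03  9.810e-01 -1.950e-01  3.510e-01]
 [-1.000e+00 -5.000e-03 -1.000e-03 -0.000e+00]
 [-2.000e-03  1.950e-01  9.810e-01  1.029e+00]
 [ 0.000e+00  0.000e+00  0.000e+00  1.000e+00]] [[-7.980e-01 -3.760e-01  4.700e-01  1.259e+00]
 [ 6.020e-01 -5.000e-01  6.230e-01  9.030e-01]
 [ 1.000e-03  7.800e-01  6.250e-01  1.022e+00]
 [ 0.000e+00  0.000e+00  0.000e+00  1.000e+00]]
```

View pics/top.png

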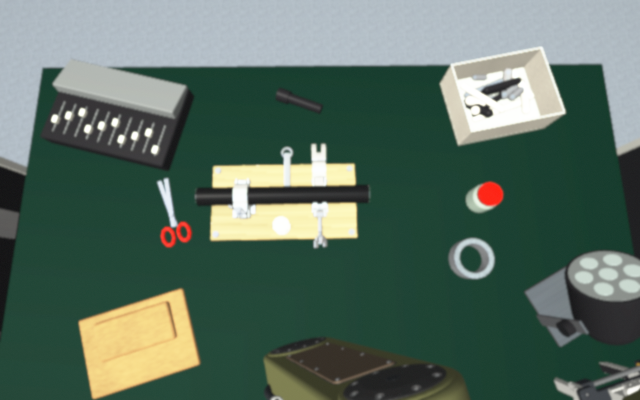

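View pics/scene.png

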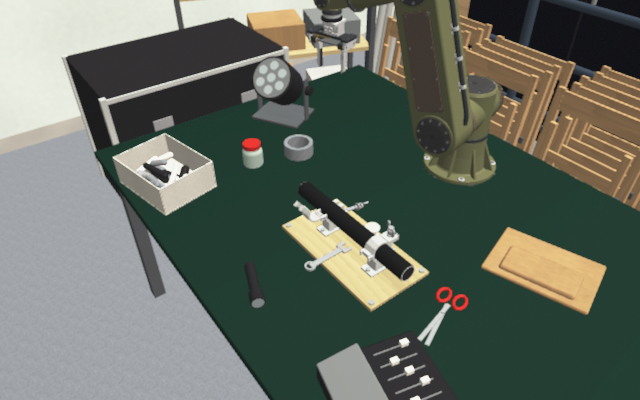

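The top view shows the closed clamp at about (241,198), the open one at (319,195), the board's corners at (212,166), (355,164), (357,238) and (211,240), and the reel at (281,226). Next I'll fit the board and clamp from depth.

Run:
```python
from h import *
c=load('top')
for n,(u,v) in dict(c1=(214,168),c2=(353,166),c3=(355,237),c4=(213,238),jaw=(241,193),reel=(281,226),tubeL=(200,195),tubeR=(366,194)).items(): print(n,pt(c,u,v).round(4))
P=cloud(c)
# tube axis: points above z>0.06 dark
m=(P[...,2]>0.085)&(P[...,0]>0.3)&(P[...,0]<0.75)&(abs(P[...,1])<0.5); dark=c['pixels'].max(2)<60
q=P[m&dark]; print(len(q)); 
for y in np.arange(q[:,1].min(),q[:,1].max(),.04):
    s=q[abs(q[:,1]-y)<.01]; 
    if len(s): print(y.round(3),s[:,0].mean().round(4),s[:,2].max().round(4),np.ptp(s[:,0]).round(3))
s=P[180:245,225:260]
print('nut region z'); print((s[::2,::2,2]*1000).astype(int))
board=c['pixels'].astype(int);bm=(abs(P[...,2]-.012)<.006)&(board[...,0]>150)&(board[...,2]<board[...,0]-30)&(P[...,0]>.3)&(P[...,0]<.75)&(abs(P[...,1])<.5)
bm[260:]=0
print(cv2.minAreaRect(P[bm][:,:2].astype(np.float32)))
```

```text
c1 [0.667  0.3075 0.0102]
c2 [ 0.6694 -0.0858  0.0152]
c3 [ 4.702e-01 -8.840e-02  4.000e-04]
c4 [0.468  0.2997 0.0109]
jaw [0.5689 0.2048 0.1148]
reel [0.4943 0.1103 0.0513]
tubeL [0.5662 0.3101 0.1065]
tubeR [ 0.5659 -0.109   0.1101]
2163
-0.116 0.5707 0.1101 0.046
-0.076 0.5681 0.1102 0.04
-0.036 0.5677 0.111 0.035
0.004 0.471 1.0294 0.237
0.044 0.5668 0.1122 0.032
0.084 0.5656 0.1118 0.035
0.124 0.5661 0.1103 0.035
0.164 0.566 0.1101 0.036
0.244 0.564 0.1094 0.035
0.284 0.5648 0.1109 0.044
0.324 0.5663 0.1095 0.043
nut region z
[[  11   12    8   10    9   91   88   92   91   90   94   88   84   11
    10    9   12    9]
 [  12   11    9   14   13   90   86   93   88   89   91   89   87   12
    12   11   11   16]
 [   9   10   11   11   10  103  104  104  104 1029  104  101   81   12
     9   10   12   13]
 [  13   12   12   11   11  110  110  110  106  104  109  104   96   94
    95   98   95   93]
 [ 104  103  104  104  113  113  115  114  114  110  112  103  101  106
   104  102  103  102]
 [ 106  107  107  102  115  113  113  113  114  115  117  104  104  103
   107  105  104
[... 1978 characters left out ...]

    11   11   11   10]
 [  13   12   13    9   11   12   11    8   12   14   11   11   10   12
     9   10   12    9]
 [  11   12    6    8    9   12   13   14   11   11   12    9    9   12
    11   10   14   10]
 [  15    9   12    9   11   14   15    9   12    8   11   13   11   12
    12    9    9   13]
 [  -1    2    1   -2    1   -2    1   -3   -2    1    0    0    0   -3
     0    1   -1    1]
 [  -1   -2    0   -2    1   -3    0    0    1   -3   -2    2   -3   -3
     0    0    0   -1]
 [  -3    2    1    0    0   -1   -1   -1    0    0    0    0    1    1
     0    0    3    1]]
((0.568864107131958, 0.17688558995723724), (0.21818144619464874, 0.5397974252700806), 2.3404109477996826)
```

```bash
cat >> h.py <<'E'
def plan(p,yaw=None,n=8,rpy=None):
    o=ctrl.get_obs(); R0=R.from_euler('xyz',o['eef_rot']); e=o['eef_rot']
    R1=R.from_euler('xyz',rpy) if rpy is not None else R.from_euler('xyz',[np.pi,0,e[2] if yaw is None else yaw])
    rv=(R0.inv()*R1).as_rotvec()/n; d=(np.array(p)-o['ee_pos'])/n
    print('turn/row deg',np.degrees(np.linalg.norm(rv)).round(2),'shift/row',np.linalg.norm(d).round(4))
    Rc=R0
    for i in range(n):
        print(np.round(Rc.inv().apply(d),4).tolist(),np.round(rv,4).tolist()); Rc=Rc*R.from_rotvec(rv)
E
python3 - <<'E'
from h import *
c=load('top');P=cloud(c)
m=np.zeros((400,640),bool);m[196:225,222:256]=1
m&=(P[...,2]>.119)&(P[...,2]<.15)
q=P[m];print(len(q));mu=q.mean(0);print(mu.round(4));u,s,v=np.linalg.svd((q-mu)[:,:2]);print(v[0],s,np.ptp((q-mu)[:,:2]@v[0]))
t=q[q[:,2]>.131];print(t.mean(0).round(4),np.sort(t[:,2])[-12:].round(4), (t[:,0].min(),t[:,0].max()),(t[:,1].min(),t[:,1].max()))
plan([.52,.21,.24],n=14)
E
```

```text
80
[0.524  0.2077 0.1318]
[-0.40207794 -0.91560545] [0.11303042 0.03144908] 0.04793529004203346
[0.525  0.2084 0.1353] [0.1377 0.1377 0.1378 0.1382 0.1387 0.1387 0.139  0.1392 0.1392 0.1397
 0.1402 0.1413] (np.float64(0.5140075407952984), np.float64(0.536162398709928)) (np.float64(0.186404638929687), np.float64(0.23142612321911607))
turn/row deg 0.0 shift/row 0.0586
[0.0399, -0.0428, -0.0025] [-0.0001, -0.0, 0.0]
[0.0399, -0.0428, -0.0025] [-0.0001, -0.0, 0.0]
[0.0399, -0.0428, -0.0025] [-0.0001, -0.0, 0.0]
[0.0399, -0.0428, -0.0025] [-0.0001, -0.0, 0.0]
[0.0399, -0.0428, -0.0025] [-0.0001, -0.0, 0.0]
[0.0399, -0.0428, -0.0025] [-0.0001, -0.0, 0.0]
[0.0399, -0.0428, -0.0025] [-0.0001, -0.0, 0.0]
[0.0399, -0.0428, -0.0025] [-0.0001, -0.0, 0.0]
[0.0399, -0.0428, -0.0025] [-0.0001, -0.0, 0.0]
[0.0399, -0.0428, -0.0025] [-0.0001, -0.0, 0.0]
[0.0399, -0.0428, -0.0025] [-0.0001, -0.0, 0.0]
[0.0399, -0.0428, -0.0025] [-0.0001, -0.0, 0.0]
[0.0399, -0.0428, -0.0025] [-0.0001, -0.0, 0.0]
[0.0399, -0.0428, -0.0025] [-0.0001, -0.0, 0.0]
```

Request:
{"fn": "servo_tool", "kwargs": {
  "plan": [
    [100,0.04,-0.043,-0.004,0,0,0],
    [100,0.04,-0.043,-0.004,0,0,0],
    [100,0.04,-0.043,-0.004,0,0,0],
    [100,0.04,-0.043,-0.004,0,0,0],
    [100,0.04,-0.043,-0.003,0,0,0],
    [100,0.04,-0.043,-0.003,0,0,0],
    [100,0.04,-0.043,-0.003,0,0,0],
    [100,0.04,-0.043,0,0,0,0]
  ]
}}

```text
time_s: 1.1
ee_pos: [0.3665, -0.1023, 0.2307]
eef_rot: [3.141, -0.001, 0.295]
force: [0.3, -0.5, -0.5]
grip_width: 0.0938
grip_force: 0.0
```

Run:
```python
from h import *
st()
plan([.50,.207,.25],-0.414)
```

```text
1.1 [-0.369 -0.113  1.913  0.     1.341  0.908] p [ 0.3665 -0.1023  0.2307] r [ 3.1412e+00 -6.0000e-04  2.9460e-01] F [ 0.32 -0.46 -0.45] M [-0.015 -0.046  0.001] g 0.09378642959951256 0.0
turn/row deg 5.08 shift/row 0.0422
[0.0272, -0.0321, -0.0024] [0.0, -0.0001, 0.0886]
[0.0242, -0.0344, -0.0024] [0.0, -0.0001, 0.0886]
[0.0211, -0.0364, -0.0024] [0.0, -0.0001, 0.0886]
[0.0178, -0.0382, -0.0024] [0.0, -0.0001, 0.0886]
[0.0144, -0.0396, -0.0024] [0.0, -0.0001, 0.0886]
[0.0108, -0.0407, -0.0024] [0.0, -0.0001, 0.0886]
[0.0072, -0.0415, -0.0024] [0.0, -0.0001, 0.0886]
[0.0035, -0.042, -0.0024] [0.0, -0.0001, 0.0886]
```

Request:
{"fn": "servo_tool", "kwargs": {
  "plan": [
    [100,0.027,-0.032,-0.002,0,0,0.0886],
    [100,0.024,-0.034,-0.002,0,0,0.0886],
    [100,0.021,-0.036,-0.002,0,0,0.0886],
    [100,0.018,-0.038,-0.002,0,0,0.0886],
    [100,0.014,-0.04,-0.002,0,0,0.0886],
    [100,0.011,-0.041,-0.002,0,0,0.0886],
    [100,0.007,-0.042,-0.002,0,0,0.0886],
    [100,0.004,-0.042,-0.002,0,0,0.0886]
  ]
}}

```text
time_s: 2.1
ee_pos: [0.5001, 0.2064, 0.2462]
eef_rot: [3.141, 0.0, -0.417]
force: [0.1, 0.3, 0.6]
grip_width: 0.094
grip_force: 0.0
```

Run:
```python
from h import *
st()
c=shot('wrist','w1.png',scale=1.25);print(c['pose'].round(3))
```

```text
2.1 [ 0.324  0.251  1.488 -0.     1.403  2.311] p [0.5001 0.2064 0.2462] r [ 3.1412e+00  3.0000e-04 -4.1670e-01] F [0.11 0.25 0.61] M [ 0.025 -0.037 -0.01 ] g 0.09400971287803288 0.0
[[-0.404  0.878  0.255  0.573]
 [-0.915 -0.389 -0.112  0.173]
 [ 0.001 -0.278  0.961  0.425]
 [ 0.     0.     0.     1.   ]]
```

View pics/w1.png

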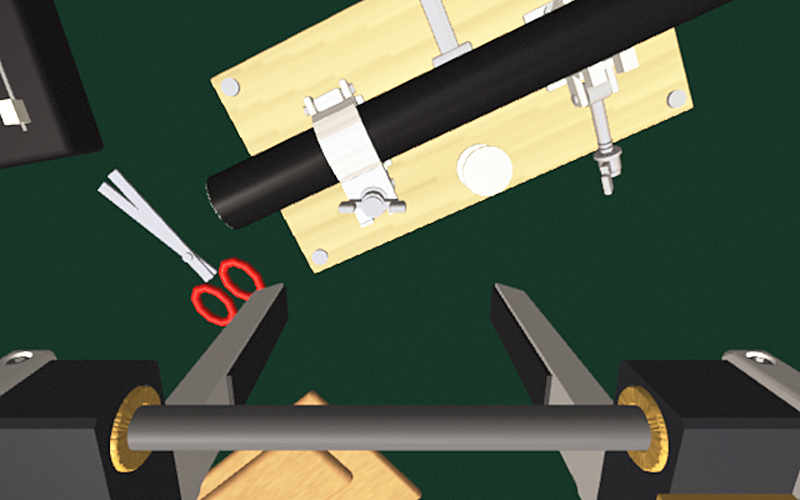

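The wrist view shows the nut at about (373,205) of the 800x500 picture. Its wings run (345,207)–(402,207), which is nearly along the tool's y. The lug's fork is just below it at (368,215).

Run:
```python
from h import *
c=load('wrist');P=cloud(c);save(c,'w1c.png',(235,55,355,195),4)
m=np.zeros((400,640),bool);m[140:190,260:335]=1
w=m&(P[...,2]>.118)&(P[...,2]<.15)
q=P[w];mu=q.mean(0);u,s,v=np.linalg.svd((q-mu)[:,:2]);d=v[0];a=(q[:,:2]-mu[:2])@d
print(len(q),mu.round(4),d,np.ptp(a),'mid',(mu[:2]+d*(a.max()+a.min())/2).round(4))
zs=np.sort(q[:,2]);print('z pct',np.percentile(zs,[50,75,90,95,98]).round(4))
tip=q[(abs(a-(a.max()+a.min())/2)>15e-3)];print('tips z',np.percentile(tip[:,2],[50,80,95]).round(4),len(tip))
bx=pt(c,298,162);print('bolt end',bx.round(4))
l=P[m&(P[...,2]>.098)&(P[...,2]<.112)&(P[...,0]<.53)];print('lug',len(l),l.mean(0).round(4),np.percentile(l[:,2],[10,50,90]).round(4))
j=np.zeros((400,640),bool);j[70:150,240:320]=1
for z in (.114,):
  t=P[j&(P[...,2]>.110)&(P[...,2]<.13)];print('jaw top',len(t),t.mean(0).round(4),np.percentile(t[:,2],[50,90]).round(4), t[:,1].min(),t[:,1].max())
b=P[m&(P[...,2]>.005)&(P[...,2]<.02)];print('board',np.median(b[:,2]))
```

```text
647 [0.5245 0.2077 0.1311] [0.39634477 0.91810175] 0.04721002742022051 mid [0.5245 0.2078]
z pct [0.1321 0.1363 0.138  0.1384 0.1389]
tips z [0.1371 0.1381 0.1388] 196
bolt end [0.5265 0.2061 0.1332]
lug 235 [0.519  0.2083 0.1072] [0.1053 0.1066 0.11  ]
jaw top 1391 [0.5692 0.2086 0.1133] [0.1136 0.1151] 0.19178837035496063 0.22605397186924225
board 0.011821946702098768
```

View pics/w1c.png

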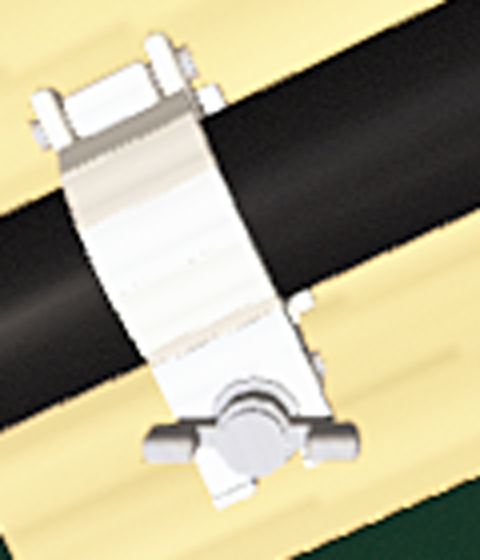

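Request:
{"fn": "servo_tool", "kwargs": {
  "plan": [
    [100,0.0108,-0.0053,0.02,0,0,-0.005],
    [90,0.0108,-0.0053,0.025,0,0,-0.004],
    [75,0,0,0.03,0,0,0],
    [75,0,0,0.025,0,0,0],
    [75,0,0,0.015,0,0,0],
    [75,0,0,0.008,0,0,0],
    [75,0,0,0.004,0,0,0],
    [75,0,0,0,0,0,0]
  ],
  "force": 20
}}

```text
time_s: 3.15
ee_pos: [0.524, 0.2061, 0.1198]
eef_rot: [-3.141, -0.0, -0.405]
force: [0.6, 0.1, 0.6]
grip_width: 0.0706
grip_force: 0.0
```

Run:
```python
from h import *
st()
c=shot('wrist','w2.png',(160,100,480,340),2.5)
```

```text
3.15 [0.31  0.411 1.579 0.    1.151 2.285] p [0.524  0.2061 0.1198] r [-3.1413e+00 -4.0000e-04 -4.0500e-01] F [0.55 0.12 0.62] M [ 0.082  0.01  -0.019] g 0.0706084553263742 0.0
```

View pics/w2.png

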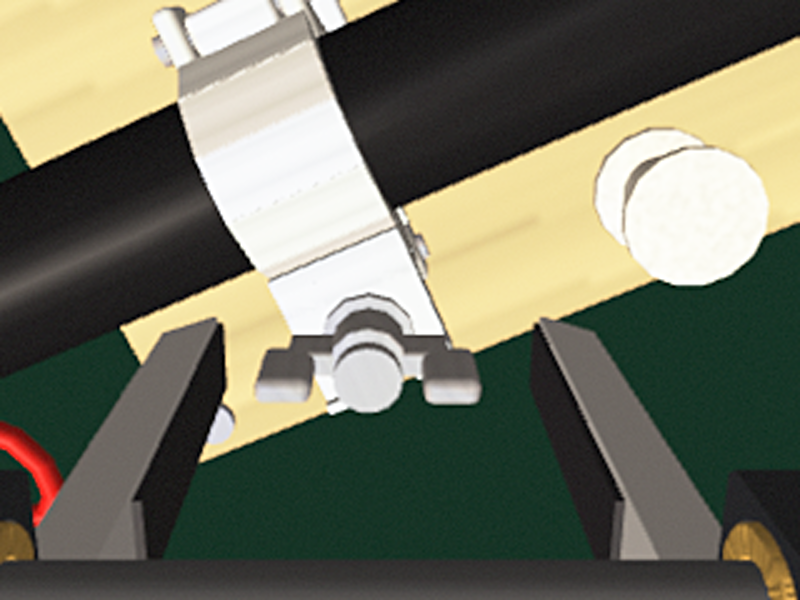

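The nut sits between the open fingers, with its wing tips at (258,375) and (480,377), level with the line between the fingertips. I'll check its centring in the tool frame.

Run:
```python
from h import *
c=load('wrist');P=cloud(c);o=ctrl.get_obs();Rm=R.from_euler('xyz',o['eef_rot'])
m=np.zeros((400,640),bool);m[225:268,258:358]=1
w=m&(P[...,2]>.120)&(P[...,2]<.15)
q=Rm.inv().apply(P[w]-o['ee_pos'])
a=q[:,1];print(len(a),a.min(),a.max(),np.percentile(a,[1,99]))
for s in (q[a<np.percentile(a,1)+.008],q[a>np.percentile(a,99)-.008]): print(s.mean(0).round(4),np.percentile(s[:,0],[2,98]).round(4),np.percentile(s[:,2],[2,10,50,90]).round(4))
h=pt(c,160+367/2.5,100+378/2.5);print('bolt end',h,Rm.inv().apply(h-o['ee_pos']))
l=pt(c,160+350/2.5,100+290/2.5);print('lug',l)
```

```text
2018 -0.025623062721295276 0.02218491908248194 [-0.02470661  0.02133667]
[ 0.0004 -0.0209 -0.0133] [-0.0036  0.0021] [-0.0191 -0.0184 -0.0161 -0.0045]
[ 0.0005  0.0175 -0.0134] [-0.0036  0.0022] [-0.0191 -0.0184 -0.016  -0.0046]
bolt end [0.52396842 0.20766304 0.13205847] [-0.00068874 -0.00137608 -0.0120405 ]
lug [0.53558308 0.20746538 0.10600654]
```

Request:
{"fn": "servo_tool", "kwargs": {
  "plan": [
    [65,-0.0006,-0.0017,0.0008,0,0,0],
    [40,0,0,0,0,0,0],
    [40,0,0,0,0,0,0],
    [40,0,0,0,0,0,0],
    [40,0,0,0,0,0,0],
    [40,0,0,0,0,0,0],
    [40,0,0,0,0,0,0],
    [40,0,0,0,0,0,0]
  ],
  "force": 25
}}

```text
time_s: 4.2
ee_pos: [0.5241, 0.2081, 0.1189]
eef_rot: [-3.141, -0.0, -0.405]
force: [0.5, 4.9, 3.2]
grip_width: 0.0473
grip_force: 25.0
```

Run:
```python
from h import *
st()
c=load('wrist');P=cloud(c)
m=np.zeros((400,640),bool);m[225:268,258:358]=1
g=c['pixels'].astype(int).sum(2)
for z in (.137,):
  q=P[m&(P[...,2]>.136)][:,2];print(len(q),np.median(q),np.histogram(q,bins=12))
l=P[215:222,290:318][...,2];print('lug',np.median(l),l.std()); b=P[245:256,300:313][...,2];print('bolt',np.median(b),b.std())
```

```text
4.2 [0.313 0.414 1.577 0.    1.15  2.288] p [0.5241 0.2081 0.1189] r [-3.141e+00 -3.000e-04 -4.049e-01] F [0.47 4.89 3.21] M [ 1.154 -0.101  0.025] g 0.04727015996670274 25.000598430633545
478 0.1378182421629912 (array([465,   0,   0,   0,   0,   0,   0,   0,   0,   0,   0,  13]), array([0.13601194, 0.14957172, 0.16313151, 0.1766913 , 0.19025109,
       0.20381088, 0.21737067, 0.23093046, 0.24449024, 0.25805003,
       0.27160982, 0.28516961, 0.2987294 ]))
lug 0.10675038125393949 0.013743185022763105
bolt 0.13219532992139288 0.013887201543246845
```

Request:
{"fn": "servo_tool", "kwargs": {
  "plan": [
    [40,0,0,-0.0001,0,0,-0.08],
    [40,0,0,-0.0002,0,0,-0.15],
    [40,0,0,-0.0002,0,0,-0.15],
    [40,0,0,-0.0002,0,0,-0.15],
    [40,0,0,-0.0002,0,0,-0.15],
    [40,0,0,-0.0002,0,0,-0.15],
    [40,0,0,-0.0002,0,0,-0.15],
    [40,0,0,-0.0001,0,0,-0.08]
  ]
}}

```text
time_s: 5.2
ee_pos: [0.5241, 0.2078, 0.1202]
eef_rot: [3.141, -0.0, 0.658]
force: [0.9, 3.6, 3.5]
grip_width: 0.0475
grip_force: 25.0
```

Run:
```python
from h import *
st()
c=shot('wrist');P=cloud(c);o=ctrl.get_obs();Rm=R.from_euler('xyz',o['eef_rot'])
Q=(P-o['ee_pos'])@Rm.as_matrix()
m=(abs(Q[...,0])<.02)&(abs(Q[...,1])<.0225)&(Q[...,2]>-.03)&(Q[...,2]<.0)
q=Q[m];print(len(q),np.percentile(q[:,2],[1,5,20,50]).round(4))
t=q[(abs(q[:,1])>.012)&(q[:,2]<-.013)];print('tip top z world',(o['ee_pos'][2]-np.median(t[:,2])).round(4),'x',t[:,0].mean(), 'slope',np.polyfit(t[:,1],t[:,0],1))
```

```text
5.2 [ 0.313  0.413  1.576 -0.     1.153  1.225] p [0.5241 0.2078 0.1202] r [ 3.1413e+00 -3.0000e-04  6.5840e-01] F [0.85 3.57 3.49] M [ 0.564 -0.273 -0.15 ] g 0.047494553653506404 24.999951124191284
1957 [-0.0201 -0.0195 -0.0175 -0.0116]
tip top z world 0.1388 x 0.0005826801399795753 slope [-0.0085735   0.00058393]
```

Request:
{"fn": "servo_tool", "kwargs": {
  "plan": [
    [40,0,0,-0.0001,0,0,-0.1],
    [40,0,0,-0.0002,0,0,-0.17],
    [40,0,0,-0.0002,0,0,-0.17],
    [40,0,0,-0.0002,0,0,-0.17],
    [40,0,0,-0.0002,0,0,-0.17],
    [40,0,0,-0.0002,0,0,-0.17],
    [40,0,0,-0.0002,0,0,-0.17],
    [40,0,0,-0.0002,0,0,-0.1]
  ]
}}

```text
time_s: 6.25
ee_pos: [0.5245, 0.2078, 0.1218]
eef_rot: [3.14, 0.0, 1.878]
force: [3.3, 3.6, 1.4]
grip_width: 0.0475
grip_force: 25.0
```

Run:
```python
from h import *
o=st()
c=shot('wrist','w3.png',(200,160,440,340),3.3);P=cloud(c);Rm=R.from_euler('xyz',o['eef_rot'])
Q=(P-o['ee_pos'])@Rm.as_matrix()
K=c['mtx']
def px(p):
    v=np.linalg.inv(c['pose'])@np.append(p,1);return K[0,0]*v[0]/-v[2]+K[0,2],K[1,1]*v[1]/v[2]+K[1,2]
print('tcp px',px(o['ee_pos']))
m=(abs(Q[...,0])<.02)&(abs(Q[...,1])<.0225)&(Q[...,2]>-.03)&(Q[...,2]<.0)
q=Q[m];print(len(q),(o['ee_pos'][2]-np.percentile(q[:,2],[1,5,20])).round(4))
```

```text
6.25 [ 0.312  0.411  1.574 -0.     1.155  0.006] p [0.5245 0.2078 0.1218] r [3.1402e+00 2.0000e-04 1.8775e+00] F [3.26 3.56 1.37] M [ 0.784 -0.93  -0.107] g 0.04754564319367645 24.999626576900482
tcp px (np.float64(312.6769107801218), np.float64(241.8676394335135))
1940 [0.1418 0.1411 0.1393]
```

View pics/w3.png

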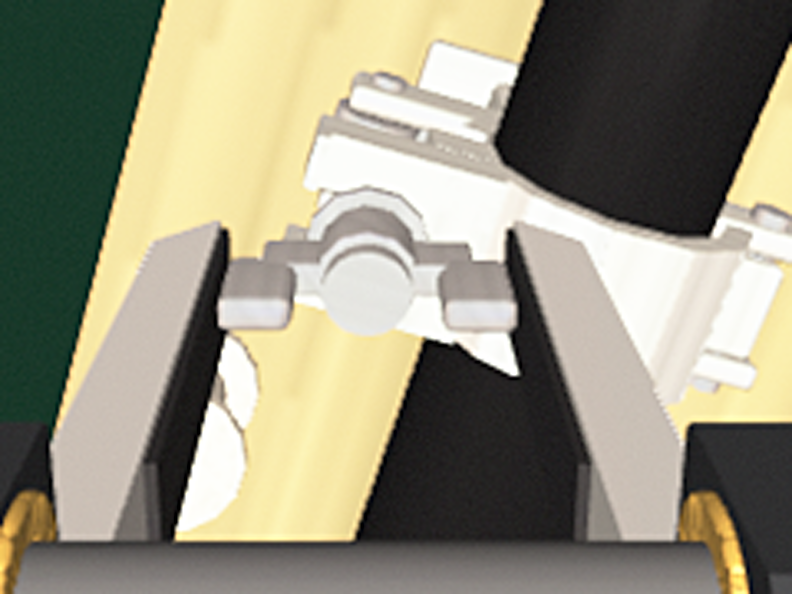

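The nut has followed the turn and stays aligned in the fingers, with its wing tips at (255,290) and (480,290). It is about 4 mm up, so I'll turn a little more and then test.

Request:
{"fn": "servo_tool", "kwargs": {
  "plan": [
    [40,0,0,-0.0001,0,0,-0.1],
    [40,0,0,-0.0002,0,0,-0.15],
    [40,0,0,-0.0002,0,0,-0.15],
    [40,0,0,-0.0002,0,0,-0.15],
    [40,0,0,0,0,0,0],
    [40,0,0,0,0,0,0],
    [40,0,0,0,0,0,0],
    [40,0,0,0,0,0,0]
  ]
}}

```text
time_s: 7.3
ee_pos: [0.5244, 0.208, 0.1225]
eef_rot: [3.14, 0.001, 2.422]
force: [3.4, 4.6, 2.0]
grip_width: 0.0474
grip_force: 25.0
```

Run:
```python
from h import *
o=st(); Rm=R.from_euler('xyz',o['eef_rot'])
print('world -x 1mm in tool',Rm.inv().apply([-.001,0,0]).round(5), 'rot about world -y 0.05', Rm.inv().apply([0,-.05,0]).round(4))
```

```text
7.3 [ 0.313  0.41   1.574  0.     1.156 -0.539] p [0.5244 0.208  0.1225] r [3.1404e+00 6.0000e-04 2.4220e+00] F [3.37 4.58 2.01] M [ 1.181 -0.896  0.11 ] g 0.04737937496873142 25.000493824481964
world -x 1mm in tool [ 0.00075 -0.00066 -0.     ] rot about world -y 0.05 [-0.033  -0.0376 -0.    ]
```

Request:
{"fn": "servo_tool", "kwargs": {
  "plan": [
    [40,0.0004,-0.0003,0,0,0,0],
    [40,0,0,0,0,0,0],
    [40,0.0004,-0.0003,0,0,0,0],
    [40,0,0,0,0,0,0],
    [40,0,0,0,0,0,0],
    [40,0,0,0,0,0,0],
    [40,0,0,0,0,0,0],
    [40,0,0,0,0,0,0]
  ]
}}

```text
time_s: 8.3
ee_pos: [0.5236, 0.2082, 0.1225]
eef_rot: [3.14, 0.001, 2.422]
force: [3.6, 6.1, 0.7]
grip_width: 0.0475
grip_force: 25.0
```

Run:
```python
from h import *
st()
```

```text
8.3 [ 0.313  0.408  1.576  0.     1.155 -0.538] p [0.5236 0.2082 0.1225] r [3.1398e+00 1.0000e-03 2.4220e+00] F [3.62 6.12 0.75] M [ 1.229 -1.364  0.073] g 0.04747593689265657 25.00062257051468
```

Request:
{"fn": "servo_tool", "kwargs": {
  "plan": [
    [40,0.0003,0.0003,0,0,0,0],
    [40,0,0,0,0,0,0],
    [40,0.0004,-0.0003,0,0,0,0],
    [40,0,0,0,0,0,0],
    [40,0.0004,-0.0003,0,0,0,0],
    [40,0,0,0,0,0,0],
    [40,0,0,0,0,0,0],
    [40,0,0,0,0,0,0]
  ]
}}

```text
time_s: 9.3
ee_pos: [0.5228, 0.2084, 0.1225]
eef_rot: [3.14, 0.002, 2.422]
force: [6.2, 3.5, 0.1]
grip_width: 0.0476
grip_force: 25.0
```

Run:
```python
from h import *
st()
```

```text
9.3 [ 0.314  0.407  1.578 -0.     1.154 -0.537] p [0.5228 0.2084 0.1225] r [3.1397e+00 1.6000e-03 2.4219e+00] F [6.18 3.49 0.15] M [ 0.931 -1.786  0.145] g 0.04757103307539206 25.000429451465607
```

Request:
{"fn": "servo_tool", "kwargs": {
  "plan": [
    [40,0,0,0,-0.008,-0.009,0],
    [40,0,0,0,-0.008,-0.009,0],
    [40,0,0,0,0,0,0],
    [40,0,0,0,0,0,0],
    [40,0,0,0,0,0,0],
    [40,0,0,0,0,0,0],
    [40,0,0,0,0,0,0],
    [40,0,0,0,0,0,0]
  ]
}}

```text
time_s: 10.3
ee_pos: [0.522, 0.2084, 0.1224]
eef_rot: [3.125, 0.018, 2.425]
force: [4.2, 0.9, 4.3]
grip_width: 0.0477
grip_force: 25.0
```

Run:
```python
from h import *
st()
```

```text
10.3 [ 0.318  0.394  1.597 -0.008  1.127 -0.532] p [0.522  0.2084 0.1224] r [3.1254 0.0182 2.4248] F [4.2  0.92 4.28] M [ 0.419 -1.244  0.076] g 0.04772670392515683 25.00104993581772
```

Request:
{"fn": "servo_tool", "kwargs": {
  "plan": [
    [40,0.0004,-0.0003,0,-0.005,-0.006,0],
    [40,0,0,0,0,0,0],
    [40,0.0004,-0.0003,0,-0.005,-0.006,0],
    [40,0,0,0,0,0,0],
    [40,0,0,0,0,0,0],
    [40,0,0,0,0,0,0],
    [40,0,0,0,0,0,0],
    [40,0,0,0,0,0,0]
  ]
}}

```text
time_s: 11.3
ee_pos: [0.521, 0.2085, 0.1223]
eef_rot: [3.115, 0.03, 2.425]
force: [3.8, 1.3, 5.4]
grip_width: 0.0479
grip_force: 25.0
```

Run:
```python
from h import *
st()
```

```text
11.3 [ 0.322  0.384  1.611 -0.014  1.108 -0.527] p [0.521  0.2085 0.1223] r [3.1154 0.0302 2.4246] F [3.83 1.28 5.41] M [ 0.348 -1.164  0.102] g 0.047908281090477685 25.00117689371109
```

Request:
{"fn": "servo_tool", "kwargs": {
  "plan": [
    [40,0.0004,-0.0003,0,-0.005,-0.005,0],
    [40,0.0004,-0.0003,0,-0.005,-0.005,0],
    [40,0,0,0,0,0,0],
    [40,0.0004,-0.0003,0,-0.005,-0.005,0],
    [40,0,0,0,0,0,0],
    [40,0,0,0,0,0,0],
    [40,0,0,0,0,0,0],
    [40,0,0,0,0,0,0]
  ]
}}

```text
time_s: 12.3
ee_pos: [0.5194, 0.2085, 0.1222]
eef_rot: [3.101, 0.045, 2.424]
force: [3.0, -0.0, 6.0]
grip_width: 0.0478
grip_force: 25.0
```

Run:
```python
from h import *
o=st()
c=shot('wrist','w4.png',(200,160,440,340),3.3)
```

```text
12.3 [ 0.325  0.371  1.631 -0.021  1.081 -0.52 ] p [0.5194 0.2085 0.1222] r [3.1007 0.0452 2.4241] F [ 2.96 -0.03  5.99] M [ 0.232 -1.124  0.125] g 0.04778496744743599 25.001179575920105
```

View pics/w4.png

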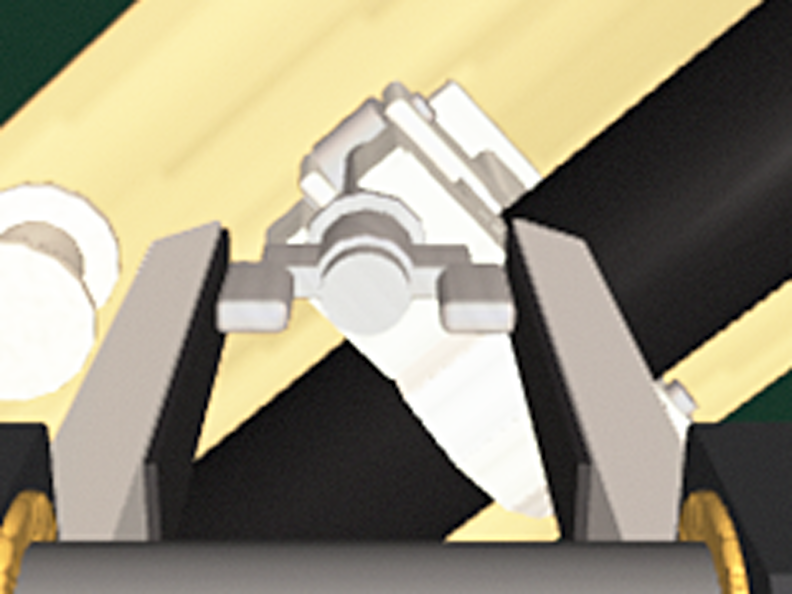

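The nut has come out of the slot past the lip freely: its washer at (368,215) now overhangs the fork's end at (330,150), and the force is falling. I'll swing on along the arc.

Request:
{"fn": "servo_tool", "kwargs": {
  "plan": [
    [40,0.001,-0.0009,0,-0.012,-0.014,0],
    [40,0.0019,-0.0017,0,-0.024,-0.028,0],
    [40,0.0019,-0.0017,0,-0.024,-0.028,0],
    [40,0.0019,-0.0017,0,-0.024,-0.028,0],
    [40,0.0019,-0.0017,0,-0.024,-0.028,0],
    [40,0.0019,-0.0017,0,-0.024,-0.028,0],
    [40,0.0019,-0.0017,0,-0.024,-0.028,0],
    [40,0.0019,-0.0017,0,-0.024,-0.028,0]
  ]
}}

```text
time_s: 13.35
ee_pos: [0.5005, 0.2083, 0.1182]
eef_rot: [2.915, 0.254, 2.396]
force: [9.4, 0.8, -4.4]
grip_width: 0.0478
grip_force: 25.0
```

Run:
```python
from h import *
o=st();print(R.from_euler('xyz',o['eef_rot']).as_matrix().round(3))
```

```text
13.35 [ 0.39   0.223  1.878 -0.191  0.736 -0.342] p [0.5005 0.2083 0.1182] r [2.915  0.2536 2.396 ] F [ 9.45  0.81 -4.38] M [ 0.688 -1.579  0.241] g 0.04780955835723061 24.999309182167053
[[-0.711  0.62   0.332]
 [ 0.657  0.754 -0.001]
 [-0.251  0.217 -0.943]]
```

Request:
{"fn": "servo_tool", "kwargs": {
  "plan": [
    [40,0.0019,-0.0017,0,-0.024,-0.028,0],
    [40,0.0019,-0.0017,0,-0.024,-0.028,0],
    [100,0,0,0,0,0,0],
    [100,0,0,0,0,0,0],
    [100,0,0,0,0,0,0],
    [100,0,0,-0.02,0,0,0],
    [100,0,0,-0.05,0,0,0],
    [100,0,0,-0.05,0,0,0]
  ]
}}

```text
time_s: 14.35
ee_pos: [0.4471, 0.2082, 0.2279]
eef_rot: [2.865, 0.306, 2.382]
force: [0.3, 0.1, 0.6]
grip_width: 0.094
grip_force: 0.0
```

Run:
```python
from h import *
o=st()
c=shot('wrist');b=shot('top')
im=cv2.hconcat([cv2.resize(c['pixels'],(480,300)),cv2.resize(b['pixels'][140:260,180:308],(320,300))])
cv2.imwrite('pics/w5.png',im[:,:,::-1])
plan([.50,.208,.26],0.0)
```

```text
14.35 [ 0.46  -0.047  1.911 -0.226  0.919 -0.289] p [0.4471 0.2082 0.2279] r [2.8649 0.3063 2.3816] F [0.28 0.15 0.55] M [-0.037  0.091  0.003] g 0.09397009917701257 0.0
turn/row deg 17.48 shift/row 0.0074
[-0.0056, 0.0047, -0.0006] [0.0629, -0.0239, 0.2976]
[-0.004, 0.0061, -0.0008] [0.0629, -0.0239, 0.2976]
[-0.0021, 0.007, -0.0012] [0.0629, -0.0239, 0.2976]
[0.0, 0.0072, -0.0016] [0.0629, -0.0239, 0.2976]
[0.0021, 0.0068, -0.0021] [0.0629, -0.0239, 0.2976]
[0.0039, 0.0057, -0.0025] [0.0629, -0.0239, 0.2976]
[0.0053, 0.0042, -0.0029] [0.0629, -0.0239, 0.2976]
[0.0062, 0.0023, -0.0033] [0.0629, -0.0239, 0.2976]
```

View pics/w5.png

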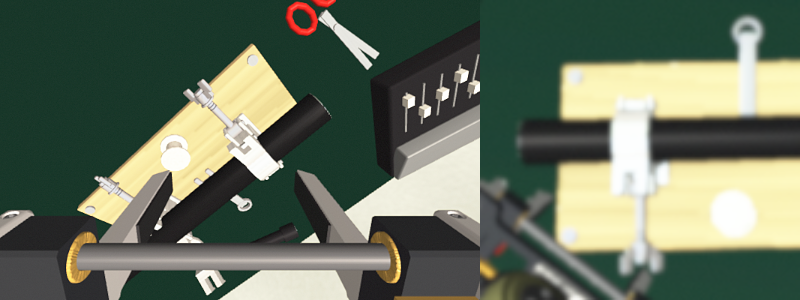

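The eyebolt has dropped and lies out in front of the clamp: it runs from (225,120) to the nut at (200,92) in the left picture, and towards (645,260) in the right. Next I'll go over the lug to pinch it across y.

Run:
```python
from h import *
c=load('top');P=cloud(c);q=P[(P[...,1]>.16)&(P[...,1]<.25)&(P[...,2]>.095)&(P[...,2]<.125)&(P[...,0]<.535)&(P[...,0]>.49)]
print(len(q),q.min(0),q.max(0),q.mean(0))
w=cloud(load('wrist'));q=w[(w[...,1]>.16)&(w[...,1]<.25)&(w[...,2]>.095)&(w[...,2]<.125)&(w[...,0]<.54)&(w[...,0]>.49)]
print(len(q),np.percentile(q,[1,50,99],axis=0).round(4))
plan([.519,.2075,.18],rpy=[np.pi,0,np.pi])
```

```text
112 [0.50994091 0.1916346  0.09575078] [0.5348714  0.22557158 0.1133509 ] [0.52264722 0.20878114 0.10532585]
885 [[0.5081 0.1908 0.0955]
 [0.524  0.2075 0.1058]
 [0.5398 0.2246 0.1097]]
turn/row deg 5.91 shift/row 0.011
[-0.0043, 0.0034, 0.0095] [0.0189, 0.0498, -0.0883]
[-0.005, 0.0032, 0.0092] [0.0189, 0.0498, -0.0883]
[-0.0057, 0.0029, 0.0089] [0.0189, 0.0498, -0.0883]
[-0.0064, 0.0025, 0.0085] [0.0189, 0.0498, -0.0883]
[-0.007, 0.0021, 0.0082] [0.0189, 0.0498, -0.0883]
[-0.0076, 0.0016, 0.0078] [0.0189, 0.0498, -0.0883]
[-0.0081, 0.001, 0.0073] [0.0189, 0.0498, -0.0883]
[-0.0085, 0.0004, 0.0069] [0.0189, 0.0498, -0.0883]
```

Request:
{"fn": "servo_tool", "kwargs": {
  "plan": [
    [90,-0.0043,0.0034,0.0095,0.019,0.05,-0.0883],
    [80,-0.005,0.0032,0.0092,0.019,0.05,-0.0883],
    [70,-0.0057,0.0029,0.0089,0.019,0.05,-0.0883],
    [70,-0.0064,0.0025,0.0085,0.019,0.05,-0.0883],
    [70,-0.007,0.0021,0.0082,0.019,0.05,-0.0883],
    [70,-0.0076,0.0016,0.0078,0.019,0.05,-0.0883],
    [70,-0.0081,0.001,0.0073,0.019,0.05,-0.0883],
    [70,-0.0085,0.0004,0.0069,0.019,0.05,-0.0883]
  ]
}}

```text
time_s: 15.45
ee_pos: [0.5186, 0.2063, 0.1734]
eef_rot: [-3.137, -0.011, -3.14]
force: [0.4, -0.1, 0.8]
grip_width: 0.0656
grip_force: 0.0
```

Run:
```python
from h import *
o=st()
c=shot('wrist');w=cloud(c);q=w[(w[...,1]>.16)&(w[...,1]<.25)&(w[...,2]>.095)&(w[...,2]<.110)&(w[...,0]<.54)&(w[...,0]>.49)]
print(len(q),np.percentile(q,[1,50,99],axis=0).round(4))
plan([.519,.2078,.091],rpy=[np.pi,0,np.pi],n=6)
```

```text
15.45 [ 3.130e-01  3.520e-01  1.528e+00 -1.000e-03  1.273e+00 -1.259e+00] p [0.5186 0.2063 0.1734] r [-3.1375 -0.0108 -3.1396] F [ 0.36 -0.15  0.78] M [ 0.054 -0.117  0.036] g 0.06561638519951983 0.0
1368 [[0.5088 0.1909 0.0958]
 [0.5264 0.2081 0.106 ]
 [0.5396 0.2244 0.1095]]
turn/row deg 0.15 shift/row 0.0136
[-0.0002, 0.0004, 0.0136] [-0.0009, -0.0023, 0.001]
[-0.0001, 0.0003, 0.0136] [-0.0009, -0.0023, 0.001]
[-0.0001, 0.0003, 0.0136] [-0.0009, -0.0023, 0.001]
[-0.0001, 0.0003, 0.0136] [-0.0009, -0.0023, 0.001]
[-0.0, 0.0003, 0.0136] [-0.0009, -0.0023, 0.001]
[-0.0, 0.0003, 0.0136] [-0.0009, -0.0023, 0.001]
```

Request:
{"fn": "servo_tool", "kwargs": {
  "plan": [
    [70,-0.0001,0.0005,0.018,-0.002,-0.005,0],
    [70,0,0.0005,0.022,-0.002,-0.005,0],
    [70,0,0.0005,0.02,0,0,0],
    [70,0,0,0.014,0,0,0],
    [70,0,0,0.008,0,0,0],
    [30,0,0,0,0,0,0],
    [30,0,0,0,0,0,0],
    [30,0,0,0,0,0,0]
  ],
  "force": 10
}}

```text
time_s: 16.5
ee_pos: [0.5185, 0.2081, 0.0932]
eef_rot: [3.141, 0.003, 3.141]
force: [-0.2, 0.6, -0.5]
grip_width: 0.0396
grip_force: 0.0
```

Request:
{"fn": "servo_tool", "kwargs": {
  "plan": [
    [30,0,0,0,0,0,0],
    [30,0,0,0,0,0,0],
    [30,0,0,0,0,0,0],
    [30,0,0,0,0,0,0],
    [30,0,0,0,0,0,0],
    [30,0,0,0,0,0,0],
    [30,0,0,-0.001,0,0,0],
    [30,0,0,-0.001,0,0,0]
  ],
  "force": 10
}}

```text
time_s: 17.5
ee_pos: [0.5186, 0.2082, 0.0943]
eef_rot: [3.141, 0.003, 3.141]
force: [6.1, 6.3, -6.0]
grip_width: 0.0337
grip_force: 10.0
```

Run:
```python
from h import *
st()
pin=np.array([.606,.084]); r=np.hypot(.087,.016)
# arc increments in tool frame (tool x=-world x, tool z=-world z); grasp pt x .519,z~.100..; dtheta .14
a0=np.arctan2(.016,.087)
p=lambda a: pin+r*np.array([-np.cos(a),np.sin(a)])
th=np.linspace(0,1.55,17)
for i in range(16):
    d=p(a0+th[i+1])-p(a0+th[i]); print(i,th[i+1].round(3),(-d).round(4),p(a0+th[i+1]).round(3))
```

```text
17.5 [ 0.316  0.432  1.615 -0.     1.092 -1.254] p [0.5186 0.2082 0.0943] r [3.1406e+00 3.1000e-03 3.1411e+00] F [ 6.08  6.32 -6.03] M [ 1.171 -1.259  0.06 ] g 0.0337401571243981 9.990780651569366
0 0.097 [-0.002  -0.0083] [0.521 0.108]
1 0.194 [-0.0028 -0.0081] [0.524 0.116]
2 0.291 [-0.0035 -0.0078] [0.527 0.124]
3 0.388 [-0.0043 -0.0074] [0.531 0.132]
4 0.484 [-0.005 -0.007] [0.536 0.139]
5 0.581 [-0.0056 -0.0065] [0.542 0.145]
6 0.678 [-0.0062 -0.0059] [0.548 0.151]
7 0.775 [-0.0068 -0.0053] [0.555 0.156]
8 0.872 [-0.0072 -0.0046] [0.562 0.161]
9 0.969 [-0.0076 -0.0039] [0.57  0.165]
10 1.066 [-0.008  -0.0031] [0.578 0.168]
11 1.162 [-0.0082 -0.0023] [0.586 0.17 ]
12 1.259 [-0.0084 -0.0015] [0.595 0.172]
13 1.356 [-0.0085 -0.0007] [0.603 0.172]
14 1.453 [-0.0086  0.0001] [0.612 0.172]
15 1.55 [-0.0085  0.001 ] [0.62  0.171]
```

Request:
{"fn": "servo_tool", "kwargs": {
  "plan": [
    [30,-0.0006,0.0003,-0.003,0,0.02,0],
    [30,-0.001,0,-0.0042,0,0.03,0],
    [30,-0.0013,0,-0.004,0,0.03,0],
    [30,-0.0015,0,-0.004,0,0.03,0],
    [30,-0.0017,0,-0.0039,0,0.03,0],
    [30,-0.0018,0,-0.0039,0,0.03,0],
    [30,-0.002,0,-0.0037,0,0.03,0],
    [30,-0.0022,0,-0.0037,0,0,0]
  ]
}}

```text
time_s: 18.5
ee_pos: [0.5307, 0.2084, 0.1221]
eef_rot: [-3.141, -0.206, 3.142]
force: [-11.7, 4.2, -1.1]
grip_width: 0.0339
grip_force: 10.0
```

Run:
```python
from h import *
o=st()
c=shot('wrist','w6.png',scale=1)
Rm=R.from_euler('xyz',o['eef_rot']);g=o['ee_pos']-.019*Rm.as_matrix()[:,2];print('grasp pt',g.round(4),'r TCP-pin',np.hypot(o['ee_pos'][0]-.606,o['ee_pos'][2]-.084))
```

```text
18.5 [ 0.283  0.539  1.398  0.058  1.403 -1.303] p [0.5307 0.2084 0.1221] r [-3.1413 -0.2059  3.1416] F [-11.7    4.18  -1.08] M [ 0.927  2.066 -0.057] g 0.03389338554716482 10.00737656839192
grasp pt [0.5346 0.2084 0.1407] r TCP-pin 0.08435741836125994
```

View pics/w6.png

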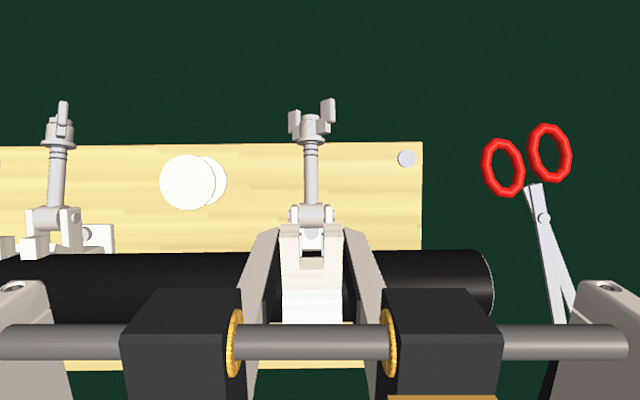

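The jaw is lifting between the fingers (fork at (312,245)), and both eyebolts lie out, with the nuts at (312,125) and (60,130). Now I'll ease the x force and follow the arc.

Run:
```python
from h import *
o=ctrl.get_obs();Rm=R.from_euler('xyz',o['eef_rot']).as_matrix()
F=o['ee_pos']-.006*Rm[:,2];r=.0885
prev=F
for a in np.linspace(.54,1.75,17):
    n=np.array([.606-r*np.cos(a),F[1],.084+r*np.sin(a)]);print(round(a-.181,2),(Rm.T@(n-prev)).round(4).tolist(),n.round(3));prev=n
```

```text
0.36 [0.0026, -0.0, -0.0005] [0.53  0.208 0.13 ]
0.43 [-0.0024, -0.0, -0.0062] [0.534 0.208 0.135]
0.51 [-0.0029, -0.0, -0.006] [0.538 0.208 0.14 ]
0.59 [-0.0034, -0.0, -0.0058] [0.542 0.208 0.145]
0.66 [-0.0038, -0.0, -0.0055] [0.547 0.208 0.15 ]
0.74 [-0.0042, -0.0, -0.0052] [0.552 0.208 0.154]
0.81 [-0.0046, -0.0, -0.0049] [0.558 0.208 0.158]
0.89 [-0.0049, -0.0, -0.0045] [0.563 0.208 0.162]
0.96 [-0.0053, -0.0, -0.0041] [0.569 0.208 0.165]
1.04 [-0.0056, 0.0, -0.0037] [0.576 0.208 0.167]
1.12 [-0.0058, 0.0, -0.0033] [0.582 0.208 0.169]
1.19 [-0.0061, 0.0, -0.0029] [0.589 0.208 0.171]
1.27 [-0.0062, 0.0, -0.0024] [0.595 0.208 0.172]
1.34 [-0.0064, 0.0, -0.0019] [0.602 0.208 0.172]
1.42 [-0.0065, 0.0, -0.0014] [0.608 0.208 0.172]
1.49 [-0.0066, 0.0, -0.0009] [0.615 0.208 0.172]
1.57 [-0.0067, 0.0, -0.0004] [0.622 0.208 0.171]
```

Request:
{"fn": "servo_tool", "kwargs": {
  "plan": [
    [30,0.0022,0,-0.0005,0,0,0],
    [30,-0.0024,0,-0.0062,0,0,0],
    [30,-0.0029,0,-0.006,0,0,0],
    [30,-0.0034,0,-0.0058,0,0,0],
    [30,-0.0038,0,-0.0055,0,0,0],
    [30,-0.0042,0,-0.0052,0,0,0],
    [30,-0.0046,0,-0.0049,0,0,0],
    [30,0,0,0,0,0,0]
  ]
}}

```text
time_s: 19.55
ee_pos: [0.5584, 0.2086, 0.1526]
eef_rot: [3.14, -0.199, 3.141]
force: [-0.4, 7.0, -0.7]
grip_width: 0.034
grip_force: 10.0
```

Run:
```python
from h import *
o=st();Rm=R.from_euler('xyz',o['eef_rot']).as_matrix()
F=o['ee_pos']-.006*Rm[:,2];print('F',F,'r',np.hypot(F[0]-.606,F[2]-.084),'a',np.arctan2(F[2]-.084,.606-F[0])-.181)
```

```text
19.55 [ 0.272  0.562  1.286  0.054  1.484 -1.309] p [0.5584 0.2086 0.1526] r [ 3.1405 -0.1989  3.1414] F [-0.42  7.03 -0.73] M [ 1.263 -0.247 -0.121] g 0.03396964844200192 9.994507636874914
F [0.55954906 0.20863584 0.1584893 ] r 0.08778579825184807 a 0.8322100593585642
```

Request:
{"fn": "servo_tool", "kwargs": {
  "plan": [
    [30,-0.0049,0.0002,-0.0045,0,0,0],
    [30,-0.0053,0.0002,-0.0041,0,0,0],
    [30,-0.0056,0,-0.0037,0,0,0],
    [30,-0.0058,0,-0.0033,0,0,0],
    [30,-0.0061,0,-0.0029,0,0,0],
    [30,-0.0062,0,-0.0024,0,0,0],
    [30,-0.0064,0,-0.0019,0,0,0],
    [30,-0.0065,0,-0.0014,0,0,0]
  ]
}}

```text
time_s: 20.55
ee_pos: [0.6092, 0.2092, 0.1675]
eef_rot: [3.14, -0.198, -3.142]
force: [-0.3, 7.7, 0.2]
grip_width: 0.0338
grip_force: 10.0
```

Run:
```python
from h import *
o=st();Rm=R.from_euler('xyz',o['eef_rot']).as_matrix()
F=o['ee_pos']-.006*Rm[:,2];print('F',F,'r',np.hypot(F[0]-.606,F[2]-.084),'a',np.arctan2(F[2]-.084,.606-F[0])-.181)
```

```text
20.55 [ 0.253  0.664  1.092  0.051  1.578 -1.323] p [0.6092 0.2092 0.1675] r [ 3.1402 -0.1984 -3.1416] F [-0.35  7.69  0.23] M [ 1.436  0.014 -0.3  ] g 0.033790677788411466 9.995834548026323
F [0.61039138 0.2091527  0.17341678] r 0.08952454439797487 a 1.43886828859845
```

Request:
{"fn": "servo_tool", "kwargs": {
  "plan": [
    [30,-0.0056,0,-0.0006,0,0,0],
    [30,-0.0056,0,-0.0002,0,0,0],
    [30,-0.0056,0,0.0002,0,0,0],
    [30,-0.0056,0,0.0006,0,0,0],
    [30,-0.0056,0,0.001,0,0,0],
    [30,-0.0055,0,0.0014,0,0,0],
    [30,0,0,0,0,0,0],
    [100,0,0,0,0,0,0]
  ]
}}

```text
time_s: 21.55
ee_pos: [0.6418, 0.2082, 0.1589]
eef_rot: [-3.141, -0.197, 3.141]
force: [-0.3, -0.0, 0.4]
grip_width: 0.041
grip_force: 0.0
```

Request:
{"fn": "servo_tool", "kwargs": {
  "plan": [
    [100,0,0,0,0,0,0],
    [100,0,0,0,0,0,0],
    [100,0,0,-0.005,0,0,0],
    [100,0,0,-0.02,0,0,0],
    [100,0,0,-0.03,0,0,0],
    [100,0.02,0,-0.03,0,0,0],
    [100,0.04,0,-0.02,0,0,0],
    [100,0.04,0,0,0,0,0]
  ]
}}

```text
time_s: 22.55
ee_pos: [0.5636, 0.2085, 0.2832]
eef_rot: [3.14, -0.195, 3.141]
force: [1.0, 0.8, 0.3]
grip_width: 0.0939
grip_force: 0.0
```

Run:
```python
from h import *
st()
a=shot('scene');b=shot('top')
A=cv2.resize(a['pixels'][160:310,260:460],(533,400));B=cv2.resize(b['pixels'][130:270,180:380],(267,187))
im=np.zeros((400,800,3),np.uint8);im[:,:533]=A;im[:187,533:]=B
cv2.imwrite('pics/f.png',im[:,:,::-1])
P=cloud(b);q=P[(abs(P[...,1]-.2075)<.02)&(P[...,0]>.60)&(P[...,0]<.72)&(P[...,2]>.03)&(P[...,2]<.2)];print('jaw',len(q),q[:,2].max() if len(q) else 0,q[:,0].max() if len(q) else 0)
q=P[(abs(P[...,1]-.008)<.02)&(P[...,0]>.60)&(P[...,0]<.72)&(P[...,2]>.03)&(P[...,2]<.2)];print('old jaw',len(q),q[:,2].max(),q[:,0].max())
```

```text
22.55 [ 0.269  0.497  1.084  0.054  1.748 -1.296] p [0.5636 0.2085 0.2832] r [ 3.1404 -0.195   3.141 ] F [0.96 0.84 0.34] M [ 0.055 -0.197 -0.019] g 0.09385094510923025 0.0
jaw 86 0.09906114024746582 0.6395837533099029
old jaw 497 0.1585272364297714 0.6855258513532777
```

View pics/f.png

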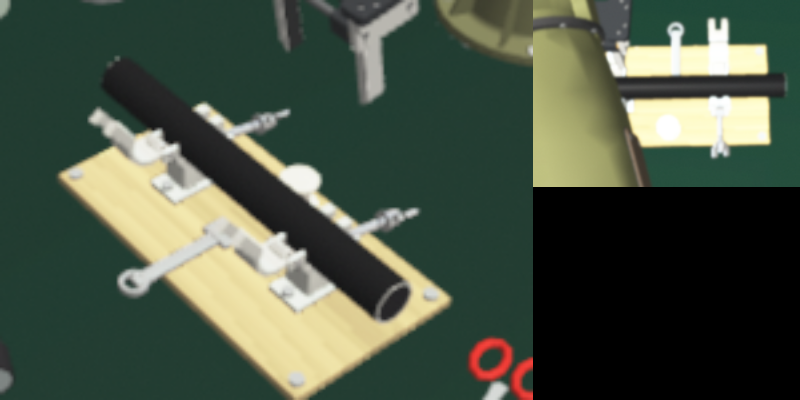

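The scene view shows the jaw folded back at (250,240), just like the old clamp's at (125,130). Both eyebolts are down at (390,220) and (265,120), and the tube is lying in its saddles. I'll check the jaw's height and then hand in.

Run:
```python
from h import *
P=cloud(load('scene'))
r=[]
for y in (.208,.008):
    q=P[(abs(P[...,1]-y)<.022)&(P[...,0]>.60)&(P[...,0]<.72)&(P[...,2]>.03)&(P[...,2]<.2)]
    r.append((np.percentile(q[:,2],98),np.percentile(q[:,0],98)));print(len(q),r[-1])
if abs(r[0][0]-r[1][0])<.01 and abs(r[0][1]-r[1][1])<.015: print(ctrl.hand_in())
```

```text
316 (np.float64(0.15586696039837308), np.float64(0.680805435371023))
280 (np.float64(0.15617741729715798), np.float64(0.6840308919457435))
the job is handed in; nothing more can be done
None
```

The clamp is open like the other one and the job is handed in at about 22.6 s: nut about 4.6 mm up by estimate (short of the thread end), eyebolt dropped, jaw folded right back, and the tube still in its saddles.

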